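# Loupe held in focus over a carved rosette

### The arm

A 6-joint arm with a two-finger parallel gripper is mounted at the origin on the work surface. World frame = base frame: x ahead of the robot, y to its left, z up, the work surface at z = 0. Lengths are in mm, angles in degrees, forces in N, time in s.
With the tool pointing down it reaches from about 350 to 850 mm from the base axis. Payload 8.1 kg.
Tool frame: the origin (TCP) lies between the finger pads; the fingertips stand 8 mm ahead of it and the grasp point (between the pads) lies 11 mm behind it (r.tip_extent is the distance from the TCP to the fingertips, in mm); z points along the fingers, y is the direction in which the jaws open and shut (so a half turn about z gives the same grasp; the last joint's range is limited). The gripper opens to 85 mm and grips with 20 to 120 N. Pads are 22 mm wide; open, the fingers measure 114 mm over their backs; the gripper's body (76 mm by 85 mm) begins 54 mm behind the grasp point. The pads swing forward as they close: fully open they stand 13 mm farther back than shut.
Start: joints at [64.664, 7.471, 85.268, -0, 87.261, -4.893], TCP at [209.545, 562.224, 239.292] pointing down, gripper open.
Joint ranges: [-169.43, 169.43], [-51.17, 129.36], [1.28, 143.12], [-76.62, 256.62], [0, 156.53], [-152.29, 152.29]. Speed limits (degrees/s): [136.94, 136.94, 159.86, 180, 180, 180].

### API

Orientations are given as [roll, pitch, yaw] about the fixed x, y, z axes, in that order (R = Rz(yaw) Ry(pitch) Rx(roll)).
In Python, from bench import sensors, viewer, hand_in, r gives the robot as it stands. The module is installed in compiled form; this text tells all that it offers.
- The arm moves only by the tool move_arm, never from a script. Its argument "rows" is a list that holds one entry, the list of rows, each a list of 6 numbers: the shift along the tool's x, y, z in m, then the turn, a rotation vector about the tool's x, y, z in degrees. In form: [[[tx, ty, tz, rx, ry, rz], ...]]. A call has 1 to 20 rows; each row is the pose to reach, as a shift and turn from the pose commanded when the call began, along the tool's axes at that moment; what a row does not reach only later rows make up. A row lasts 1/10 s, in which the tool goes at most 50 mm and 8.59 degrees, less where a joint would pass 70% of its speed; a pose out of reach is approached as far as the arm can. A call with a gripper value outside its range is refused whole. "grip" is the opening, from 0 (shut) to 1 (fully open), set as the call begins (left out, the last holds). The fingers move at their own pace and stop on an object; "newtons" is the grip in N (left out, the last holds). Time passes only in rows, so rows that repeat a pose let the fingers close. It gives the time, the measured TCP pose, the force and the opening at its end, in the units of the state.
- sensors.sense(): the state, without advancing time (a new reading comes with each control period).
- viewer.snapshot(name): name is "scene" or "top" or "wrist"; returns a dict with "color" (384x512x3 uint8, red, green, blue), "camera_matrix" (3x3 intrinsics, pixels), "k1" (the pictures are not rectified: a ray, as slopes to the right and down, at radius r is drawn at 1 + k1 r^2 times it, then the intrinsics apply), "R" (3x3) and "t" (3): a world point X has camera coordinates R X + t. Camera axes: x right, y down, z forward; pixel columns grow to the right and rows downward; lengths in mm; the calibration is good to about 2 mm. A picture is of the moment at which its call begins. There is no depth.
- hand_in(): hands the job in, once; it reports no verdict.
The state is a dict: "time": time; "joint_pos": joint angles; "qd": joint speeds; "joint_efforts": joint torques, N m; "tool_pos": TCP position; "tcp_rot": TCP orientation; "ft_force": force on the tool from outside, world axes, zero at the start; "wrist_torque": the same for the moment, N m; "finger_gap": finger opening in mm.
Only numpy, scipy, OpenCV 4.12 (cv2) and the standard library are available. Lean on these libraries where they do the work, as an engineer would, in place of code of your own. Each camera call takes 0.05 s, during which the arm holds its last target.

### The job

Pull the top drawer of the small bench cabinet well open by its handle, take out the hand loupe lying in it, and hold it over the round carved rosette on the clamped wooden panel for inspection: lens centred above the rosette, level, at the focal height shown by the pointer of the marker stand. Do not touch the panel or anything on it, and leave the other things on the bench as they are. Finish while holding the loupe still there; do not put it down or let go.

Things in the scene. Friction and masses are not known exactly. Their poses are not given: they have to be found in the camera images.
- cab_drawer0 (a joint): Travel of the top drawer of the fixed wooden cabinet (260 deep, 240 wide, 150 mm high, two drawers), in m: 0 shut, 0.18 fully out; starts shut or up to 15 mm ajar. It slides at 1 to 3 N and stays where left. The drawer is 198 mm wide inside, floor 85 mm above the bench, side walls 43 mm above that floor, front plate 15 mm thick, its top edge 53 mm above the floor. A flat stone lies in its rear half.
- cab_drawer0_handle (a point): Middle of the top drawer's handle: a horizontal steel bar 11 mm thick and 120 mm long, parallel to the front, its centre line 35 mm out from the drawer front (29 mm free gap behind the bar) and 38 mm below the cabinet's top; held by two pins, 51 mm either side of the middle. Its x axis points from the front to the cabinet's back: the drawer slides out along -x. z is up.
- loupe: Black hand loupe, 80 g or so, lying flat in the front part of the top drawer, across it, lens to the right and handle to the left as the robot sees it. Round lens frame 62 mm across and 16 mm thick; straight handle 16 mm wide, 24 mm tall, 87 mm long. Origin: centre of the lens frame, at the underside (the underside of frame and handle is one plane). z up through the lens; the handle runs along its +y, from 29 to 116 mm from the origin; it balances about 50 mm from the origin.
- loupe_lens (a point): Centre of the lens, starting about 80 mm behind the outer face of the drawer front: on the loupe's z axis, 8 mm above its underside.
- panel: Fixed wooden workpiece, 260 x 220 x 45 mm, clamped to the bench; two carved motifs on its top, a round rosette and a long diamond. On it stand a dark bar clamp (far right corner, 23 mm above the top) and the marker stand (foot disc 44 mm across, upright 8 mm rod reaching 142 mm above the panel, 90 mm along the panel's +x from the rosette centre). Origin: centre of the underside; x points away from the robot at yaw 0, z up.
- rosette (a point): Centre of the round rosette (54 mm across, carved flat) on the panel's top face, 45 mm above the bench, at 45 mm along the panel's -x and 30 mm along its +y from the panel's centre.
- marker (a joint): Height setting of the marker's pointer, in m above its lowest place: the pointer is 60 mm + this above the panel's top (range 0 to 0.04). Stiff: it stays as set and is to be left so.
- marker_tip (a point): Tip of the marker's horizontal pointer (a 6 mm bar ending in a 10 mm disc, reaching from the rod towards the rosette, its end 50 mm short of the rosette's centre line). Its centre height is the focal height: the lens centre belongs at this height. A level lens frame centred on the rosette clears the tip by 19 mm.
- chisel: Bystander: chisel, wooden handle, 185 mm long, 26 mm thick, lying on the right edge of the panel. Origin: underside, where blade and handle meet; blade along +x.
- gouge: Bystander: chisel with a wider blade, 215 mm long, lying right of the panel. Origin as for the other chisel.
- mallet: Bystander: turned wooden mallet standing on its head, 90 mm across, 235 mm high, at the left. Origin: centre of the underside.
- glue: Bystander: white bottle 52 mm across, 110 mm high, far on the bench between panel and cabinet. Origin: centre of the underside.
- wax: Bystander: amber jar 68 mm across, 60 mm high, on the cabinet's top. Origin: centre of the underside.
- tape: Bystander: roll of paper tape 100 mm across, 24 mm high, lying on the cabinet's top. Origin: centre of the underside.
- brush: Bystander: brush lying on the bench at the left. Origin: underside, mid length.

How it is judged (in metres and radians):
On the way, in this order (a step that is already met when the one before it is completed fails the run):
1. the top drawer is pulled open by at least 85 mm (value of joint cab_drawer0 above 0.085 m), for 0.2 s.
2. the loupe is lifted out of the drawer (its underside above the drawer's side walls) (height (world z) of loupe above 0.13 m), for 0.1 s.
At the end, for the whole second after the job is handed in: Held in the fingers and by nothing else, the loupe is still, level within 8 degrees, right side up, its lens centre within 12 mm horizontally of the rosette's centre and within 7 mm of the height of the marker's pointer (horizontal distance between loupe_lens and rosette below 0.012 m and z of loupe_lens in the frame of marker_tip between -0.007 and 0.007 m and angle between loupe's own z axis and vertical below 0.14 rad and linear speed of loupe below 0.02 m/s and angular speed of loupe below 0.2 rad/s and contact force between the fingers and loupe above 1 N and contact force between loupe and panel below 0.1 N); the arm keeps its last pose, push and grip.
It fails at once if the panel, or the clamp or marker on it, is touched by the loupe or the robot (over 1 N) (contact force between any of loupe, the fingers, the arm and panel above 1 N).
It fails at once if the marker's pointer is shifted by more than 4 mm (distance of marker_tip from where it was at the start of the episode above 0.004 m).
It fails at once if one of the other things on the bench, panel or cabinet is moved by more than 30 mm (distance of any of chisel, gouge, mallet, glue, wax, tape, brush from where it was at the start of the episode above 0.03 m).
It also fails if it takes over 56 s, if anything falls off the work surface, if the arm or the gripper's body presses on something with over 40 N, if the wrist force passes 120 N, or if a joint passes its speed limit or range.

## Working session

There is one attempt and no reset: what is moved stays moved. The work goes in short steps, Python scripts to look and compute and a tool call to move; the robot and the scene stay as the last step left them, time stands still between calls to the robot, and variables do not carry over. Pictures are saved under pics/ and viewed, and the job is handed in when it is done.

Besides the shell and the picture viewer there is one more tool, called after "Request:" in YAML: its name, and indented under it one key for each argument. move_arm: Moves the arm, as the interface text tells. Its arguments: {"type":"object","properties":{"rows":{"type":"array","items":{"type":"array","items":{"type":"array","items":{"type":"number"}}}},"grip":{"type":"number"},"newtons":{"type":"number"}},"required":["rows"]}

```bash
mkdir -p pics
cat > h.py <<'E'
import numpy as np, cv2
from bench import sensors, viewer, hand_in, r
from scipy.spatial.transform import Rotation as Rn
def snap(name,fn):
    d=viewer.snapshot(name); cv2.imwrite('pics/'+fn+'.png',d['color'][:,:,::-1])
    np.savez('pics/'+fn+'.npz',**{k:np.array(d[k]) for k in ('camera_matrix','k1','R','t','color')}); return d
def load(fn): return dict(np.load('pics/'+fn+'.npz'))
def ray(d,u,v):
    K=d['camera_matrix']; q=np.array([(u-K[0,2])/K[0,0],(v-K[1,2])/K[1,1]]); p=q.copy()
    for _ in range(30): p=q/(1+float(d['k1'])*(p@p))
    R=d['R'];c=-R.T@d['t']; w=R.T@np.array([p[0],p[1],1]); return c,w/np.linalg.norm(w)
def atz(d,u,v,z):
    c,w=ray(d,u,v); return c+w*(z-c[2])/w[2]
def tri(obs):
    A=np.zeros((3,3));b=np.zeros(3)
    for d,u,v in obs:
        c,w=ray(d,u,v);P=np.eye(3)-np.outer(w,w);A+=P;b+=P@c
    X=np.linalg.solve(A,b)
    return X,[proj(d,X)-np.array([u,v]) for d,u,v in obs]
def proj(d,X):
    p=d['R']@np.array(X,float)+d['t'];q=p[:2]/p[2];q=q*(1+float(d['k1'])*(q@q));K=d['camera_matrix']
    return np.array([K[0,0]*q[0]+K[0,2],K[1,1]*q[1]+K[1,2]])
def crop(fn,u0,v0,w,h,s,out):
    im=cv2.imread('pics/'+fn+'.png')[v0:v0+h,u0:u0+w]; cv2.imwrite('pics/'+out+'.png',cv2.resize(im,None,fx=s,fy=s,interpolation=cv2.INTER_CUBIC))
E
python3 - <<'E'
from h import *
for n in('scene','top','wrist'):
    d=snap(n,n+'0'); print(n,d['k1'],(-d['R'].T@d['t']).round(),d['R'][2].round(2),d['camera_matrix'][0,0])
print(sensors.sense())
E
```

```text
scene -0.039876188151599566 [1357. -165. 1090.] [-0.61  0.15 -0.78] 377.6970272834441
top -0.08861465671975668 [ 461.   17. 1392.] [ 0.11 -0.01 -0.99] 396.46426996512935
wrist -0.03760404036274976 [139. 588. 373.] [ 0.28 -0.11 -0.95] 297.3283704556815
{'time': 0.15, 'joint_pos': array([ 6.46643215e+01,  7.50674695e+00,  8.53160675e+01,  9.92657994e-04,
        8.72614414e+01, -4.89353700e+00]), 'qd': array([-0.00857921, -0.04477028, -0.22731611, -0.03913235,  0.01682807,
        0.02097819]), 'joint_efforts': array([ 1.50408177e-03, -5.70061398e+01, -5.01159954e+01, -2.47994458e-04,
        9.47518798e-03, -1.52136672e-04]), 'tool_pos': array([209.3548161 , 561.84341534, 238.45819936]), 'tcp_rot': array([-1.79916136e+02, -8.17524246e-03,  1.59557804e+02]), 'ft_force': array([-0.50440783, -0.38330898,  0.21999543]), 'wrist_torque': array([ 0.03202888,  0.01288983, -0.01100568]), 'finger_gap': 85.23570141043096}
```

View pics/scene0.png

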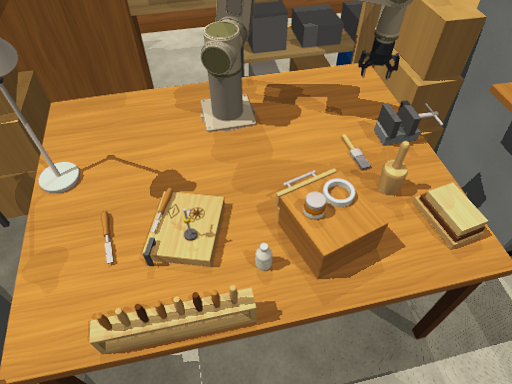

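View pics/top0.png

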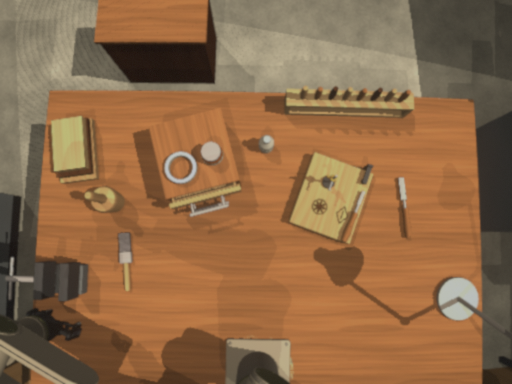

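View pics/wrist0.png

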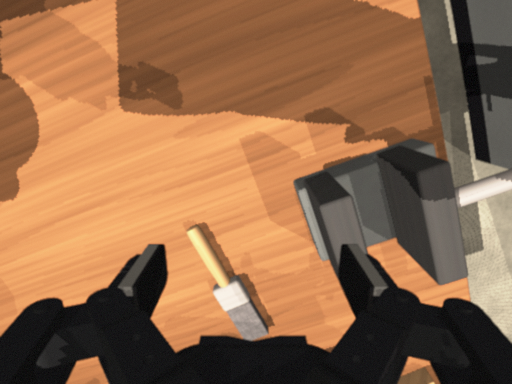

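Run:
```python
from h import *
crop('top0',140,95,115,130,6,'t_cab');crop('scene0',265,160,130,115,6,'s_cab')
crop('top0',280,140,110,110,5,'t_pan');crop('scene0',135,180,100,90,6,'s_pan')
```

```text
(no output)
```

View pics/t_cab.png

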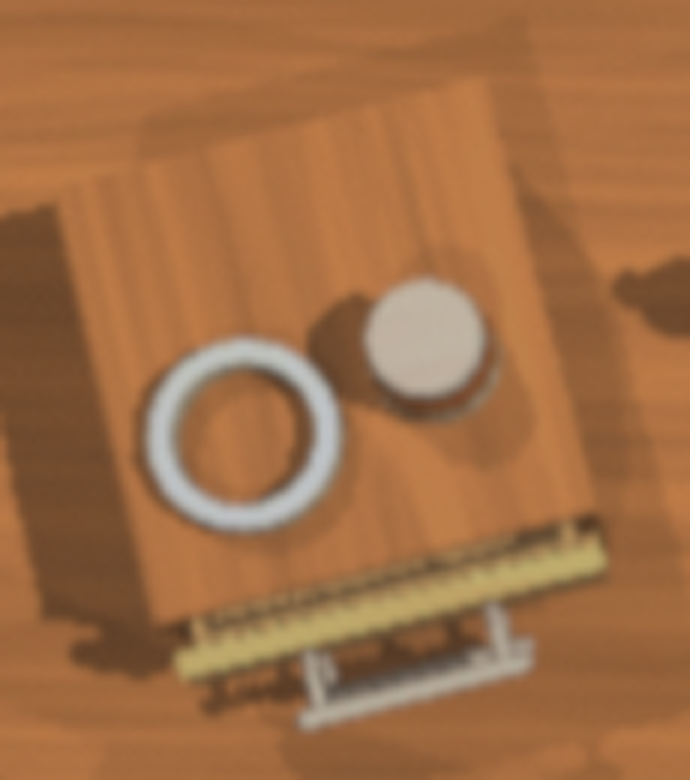

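View pics/s_cab.png

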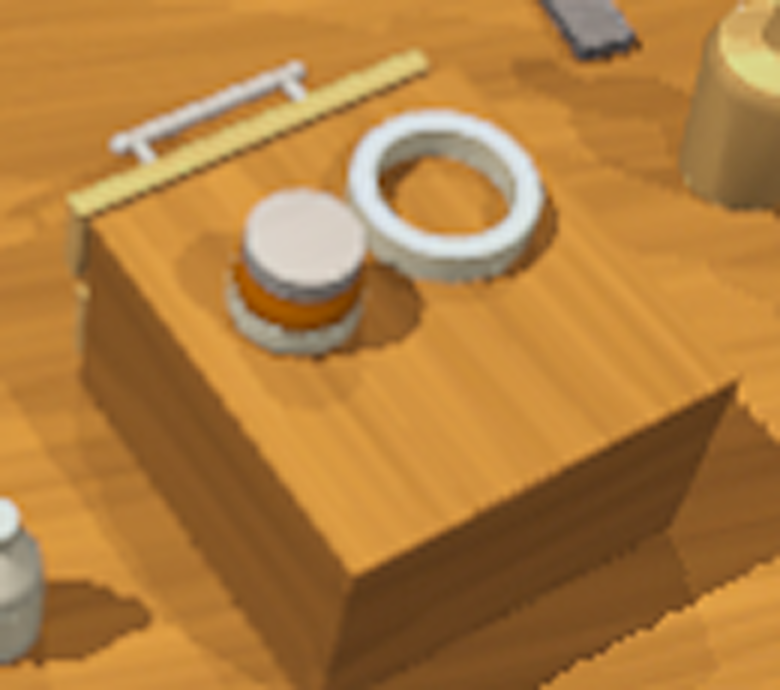

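View pics/t_pan.png

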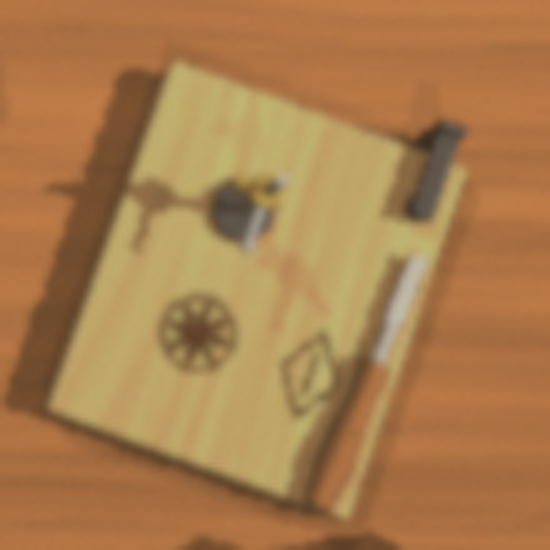

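View pics/s_pan.png

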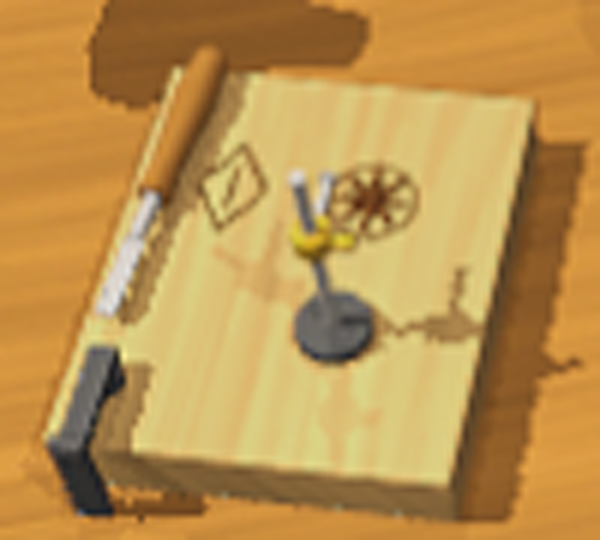

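Run:
```python
from h import *
t=load('top0');s=load('scene0')
def c(u0,v0,k,x,y): return u0+(x+.5)/k-.5, v0+(y+.5)/k-.5
T=lambda x,y:(t,*c(140,95,6,x,y)); S=lambda x,y:(s,*c(265,160,6,x,y))
TP=lambda x,y:(t,*c(280,140,5,x,y)); SP=lambda x,y:(s,*c(135,180,6,x,y))
def show(n,o):
    X,e=tri(o); print(n,X.round(1),np.round(e,1).tolist()); return X
L=show('hL',[T(306,720),S(297,70)]);R_=show('hR',[T(530,655),S(120,145)])
print('mid',(L+R_)/2,np.degrees(np.arctan2(*(L-R_)[[0,1]])))
show('plate L front',[T(180,668),S(420,60)])
show('plate R front',[T(605,560),S(75,205)])
a=show('rosette',[TP(199,333),SP(372,200)]); print(atz(*TP(199,333),45),atz(*SP(372,200),45))
for n,p in(('nearL',(50,410)),('nearR',(350,520)),('farL',(172,62)),('farR',(468,168))): print(n,atz(*TP(*p),45).round(1))
for n,p in(('nearL',(532,98)),('nearR',(180,68)),('farL',(450,487)),('farR',(55,440))): print(n,atz(*SP(*p),45).round(1))
show('rodtop',[TP(282,180),SP(297,178)])
show('ptip',[TP(248,248),SP(325,180)])
X=atz(*T(0,0),150)
for q in((60,195),(490,80),(600,515),(150,620)):print(atz(*T(*q),150).round(1))
print('cab scene',[atz(*S(*q),150).round(1) for q in((735,380),(355,575),(90,225),(440,70))])
print('wax',show('w',[T(424,340),S(305,240)]), 'tape',show('t',[T(244,434),S(447,190)]))
print('glue',atz(t,266,143,110),'mallet head', atz(t,103,200,70))
```

```text
hL [526.9 223.9 116.8] [[-0.1, -0.0], [-0.1, 0.0]]
hR [564.1 105.3 121.6] [[-0.5, -0.1], [-0.4, 0.0]]
mid [545.53653811 164.63528156 119.19330705] -17.40875831154906
plate L front [551.9 288.2 136.9] [[0.0, 0.0], [0.0, -0.0]]
plate R front [614.1  65.7 138.4] [[-0.4, -0.1], [-0.4, 0.0]]
rosette [ 567.1 -201.6   49.8] [[-0.3, -0.1], [-0.3, -0.0]]
[ 567.35026005 -203.51312025   45.        ] [ 563.79589982 -200.66898264   45.        ]
nearL [ 513.1 -101.9   45. ]
nearR [ 441.6 -307.3   45. ]
farL [ 755.8 -184.7   45. ]
farR [ 685.6 -392.1   45. ]
nearL [509.6 -99.4  45. ]
nearR [ 441.3 -301.4   45. ]
farL [ 757.2 -183.1   45. ]
farR [ 684.4 -383.2   45. ]
rodtop [ 651.6 -230.9  189.2] [[-0.2, -0.0], [-0.2, -0.0]]
ptip [ 615.3 -220.   136.9] [[0.0, 0.0], [0.0, 0.0]]
[804.8 362.4 150. ]
[872.5 132.3 150. ]
[636.2  67.  150. ]
[576.  302.4 150. ]
cab scene [array([806.9, 363.2, 150. ]), array([871.4, 137.6, 150. ]), array([638.4,  68.6, 150. ]), array([572.7, 290.3, 150. ])]
w [715.7 156.  208.8] [[0.0, 0.0], [0.0, -0.0]]
t [672.4 253.2 171.1] [[-0.1, -0.0], [-0.1, 0.0]]
wax [715.74824219 156.00017739 208.84648715] tape [672.43817938 253.19670397 171.12539439]
glue [768.43830356 -15.70665924 110.        ] mallet head [572.13415547 530.89729885  70.        ]
```

```bash
cat > plan.py <<'E'
import json,sys
from h import *
# pose file: commanded pose (pos, quat)
def get():
    try: d=json.load(open('cmd.json')); return np.array(d['p']),Rn.from_quat(d['q'])
    except Exception: return np.array([209.545,562.224,239.292]),Rn.from_euler('xyz',[180,0,159.557],degrees=True)
def row(p,yaw=None,rpy=None):
    p0,R0=get(); R1=R0 if yaw is None and rpy is None else Rn.from_euler('xyz',rpy or [180,0,yaw],degrees=True)
    t=R0.inv().apply(np.array(p)-p0)/1000; w=(R0.inv()*R1).as_rotvec(degrees=True)
    print('row',np.round(t,4).tolist(),np.round(w,2).tolist())
def commit(t,w=(0,0,0)):
    p0,R0=get(); p=p0+R0.apply(np.array(t)*1000); q=R0*Rn.from_rotvec(w,degrees=True)
    json.dump({'p':p.tolist(),'q':q.as_quat().tolist()},open('cmd.json','w')); print('cmd',p.round(1),q.as_euler('xyz',degrees=True).round(2))
E
python3 - <<'E'
from plan import *
print(r.tip_extent)
p,R=get(); d=load('wrist0'); c=-d['R'].T@d['t']; print('cam in tool',R.inv().apply(c-p),'axis',R.inv().apply(d['R'][2]))
row([500,150,260],105.5)
E
```

```text
8.0
cam in tool [  75.4509487    -0.25711385 -133.78513673] axis [-0.29854912 -0.00213452  0.95439188]
row [-0.4161, -0.2848, -0.0207] [0.0, -0.0, 54.06]
```

Request:
move_arm:
  rows:
    - [[-0.02, -0.014, -0.01, 0, 0, 3], [-0.05, -0.035, -0.02, 0, 0, 8], [-0.085, -0.058, -0.02, 0, 0, 13], [-0.12, -0.082, -0.02, 0, 0, 18], [-0.155, -0.106, -0.02, 0, 0, 23], [-0.19, -0.13, -0.02, 0, 0, 28], [-0.225, -0.154, -0.02, 0, 0, 33], [-0.26, -0.178, -0.02, 0, 0, 38], [-0.295, -0.202, -0.02, 0, 0, 43], [-0.33, -0.226, -0.02, 0, 0, 47], [-0.365, -0.25, -0.02, 0, 0, 50], [-0.395, -0.27, -0.02, 0, 0, 53], [-0.41, -0.28, -0.02, 0, 0, 54], [-0.416, -0.285, -0.02, 0, 0, 54], [-0.416, -0.285, -0.02, 0, 0, 54], [-0.416, -0.285, -0.02, 0, 0, 54]]
  grip: 0.4

```text
time: 1.75
tool_pos: [499.3, 150.6, 259.1]
tcp_rot: [-180.0, -0.0, 105.6]
ft_force: [-0.6, 0.3, -0.1]
finger_gap: 34.2
```

Run:
```python
from plan import *
commit([-.416,-.285,-.02],[0,0,54])
snap('wrist','w1'); print(sensors.sense()['tool_pos'])
crop('w1',0,0,512,384,1.5,'w1b')
```

```text
cmd [499.8 149.9 259.3] [180.    -0.   105.56]
[499.22123121 150.84027192 259.23049823]
```

View pics/w1b.png

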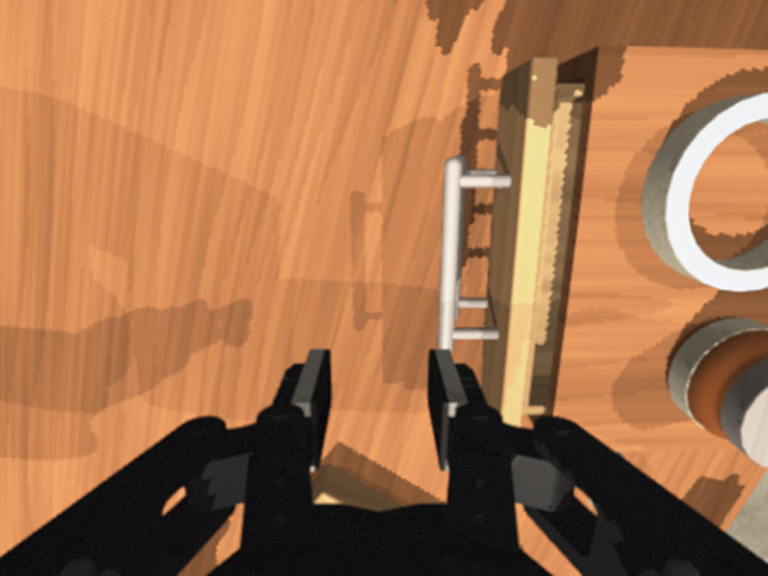

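Run:
```python
from h import *
t=load('top0');s=load('scene0');w=load('w1')
def c(u0,v0,k,x,y): return u0+(x+.5)/k-.5, v0+(y+.5)/k-.5
T=lambda x,y:(t,*c(140,95,6,x,y)); S=lambda x,y:(s,*c(265,160,6,x,y)); W=lambda x,y:(w,*c(0,0,1.5,x,y))
def show(n,o):
    X,e=tri(o); print(n,X.round(1),np.round(e,1).tolist()); return X
L=show('pL',[T(318,712),S(284,77),W(452,181)]);R_=show('pR',[T(508,660),S(134,138),W(446,334)])
M=(L+R_)/2;print(M,np.linalg.norm(L-R_),np.degrees(np.arctan2(*(R_-L)[[0,1]])))
for z in(112,117): 
  a,b=atz(*W(453,181),z),atz(*W(446,334),z);print((a+b)/2,np.linalg.norm(a-b),np.degrees(np.arctan2(*(b-a)[[0,1]])))
# plate top edge line outer
a,b=atz(*W(533,58),138),atz(*W(503,424),138);print(a,b,np.linalg.norm(a-b),np.degrees(np.arctan2(*(b-a)[[0,1]])))
```

```text
pL [529.4 216.7 114.9] [[0.3, 0.6], [0.2, 0.0], [1.7, 0.4]]
pR [558.  117.4 115.6] [[-0.5, 1.0], [0.1, 0.4], [1.7, 2.2]]
[543.72612127 167.03796078 115.23368867] 103.28431033843097 163.90631543016522
[542.73819272 167.262977   112.        ] 102.55767437469967 164.31951308734963
[541.6203299  168.26564761 117.        ] 100.73862438566339 164.3195130873496
[545.09892793 289.11255323 138.        ] [606.97571607  75.59375801 138.        ] 222.3038749664922 163.83864908441018
```

Run:
```python
from plan import *
row([542.7,167.2,165],105.9); row([542.7,167.2,105],105.9)
```

```text
row [0.0052, 0.046, 0.0943] [-0.0, -0.0, -0.34]
row [0.0052, 0.046, 0.1543] [-0.0, -0.0, -0.34]
```

Request:
move_arm:
  rows:
    - [[0.001, 0.01, 0.005, 0, 0, 0], [0.003, 0.024, 0.02, 0, 0, -0.3], [0.005, 0.038, 0.035, 0, 0, -0.3], [0.005, 0.044, 0.05, 0, 0, -0.3], [0.005, 0.046, 0.062, 0, 0, -0.3], [0.005, 0.046, 0.07, 0, 0, -0.3], [0.005, 0.046, 0.072, 0, 0, -0.3], [0.005, 0.046, 0.072, 0, 0, -0.3]]
  grip: 0.3

```text
time: 2.6
tool_pos: [542.4, 167.0, 187.2]
tcp_rot: [-180.0, -0.0, 105.9]
ft_force: [-0.8, -0.2, 0.1]
finger_gap: 25.9
```

Run:
```python
from plan import *
commit([.005,.046,.072],[0,0,-.3])
snap('wrist','w2'); s=sensors.sense();print(s['tool_pos'],s['finger_gap'])
crop('w2',180,120,250,190,3,'w2b')
```

```text
cmd [542.8 167.  187.3] [180.    -0.   105.86]
[542.81464074 166.97627643 187.83826076] 25.508535680032534
```

View pics/w2b.png

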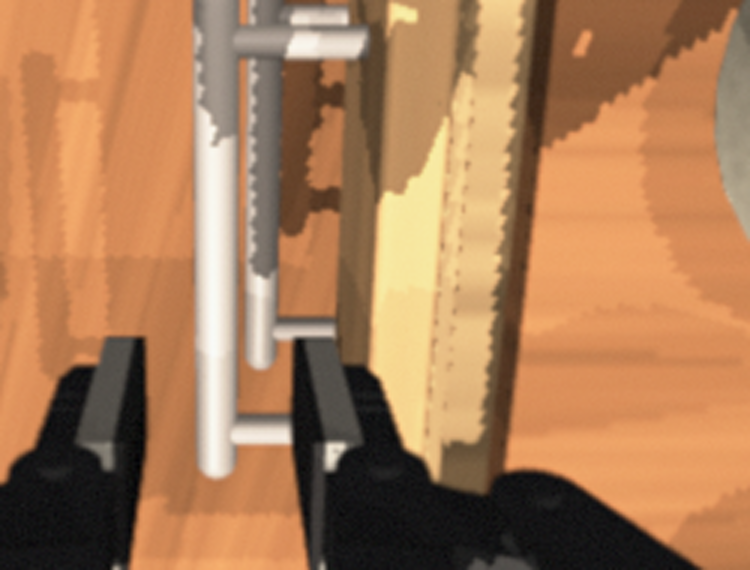

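The bar (column 217 of the crop) sits centred between the pads (145 and 293), and the inner finger fits in the gap. I'll descend next.

Request:
move_arm:
  rows:
    - [[0, 0, 0.008, 0, 0, 0], [0, 0, 0.02, 0, 0, 0], [0, 0, 0.035, 0, 0, 0], [0, 0, 0.05, 0, 0, 0], [0, 0, 0.063, 0, 0, 0], [0, 0, 0.073, 0, 0, 0], [0, 0, 0.08, 0, 0, 0], [0, 0, 0.082, 0, 0, 0], [0, 0, 0.082, 0, 0, 0]]

```text
time: 3.55
tool_pos: [542.8, 167.0, 105.2]
tcp_rot: [-180.0, 0.0, 105.9]
ft_force: [-0.1, 0.6, -0.2]
finger_gap: 25.6
```

Request:
move_arm:
  rows:
    - [[0, 0, 0, 0, 0, 0], [0, 0, 0, 0, 0, 0], [0, 0, 0, 0, 0, 0], [0, 0, 0, 0, 0, 0], [0, 0, 0, 0, 0, 0], [0, 0, 0, 0, 0, 0]]
  grip: 0
  newtons: 40

```text
time: 4.15
tool_pos: [543.3, 167.1, 106.0]
tcp_rot: [179.9, 0.0, 105.9]
ft_force: [-0.2, -0.2, 5.7]
finger_gap: 9.2
```

Request:
move_arm:
  rows:
    - [[0, -0.003, 0, 0, 0, 0], [0, -0.008, 0, 0, 0, 0], [0, -0.016, 0, 0, 0, 0], [0, -0.025, 0, 0, 0, 0], [0, -0.035, 0, 0, 0, 0], [0, -0.045, 0, 0, 0, 0], [0, -0.055, 0, 0, 0, 0], [0, -0.065, 0, 0, 0, 0], [0, -0.075, 0, 0, 0, 0], [0, -0.085, 0, 0, 0, 0], [0, -0.095, 0, 0, 0, 0], [0, -0.105, 0, 0, 0, 0], [0, -0.115, 0, 0, 0, 0], [0, -0.125, 0, 0, 0, 0], [0, -0.133, 0, 0, 0, 0], [0, -0.14, 0, 0, 0, 0], [0, -0.146, 0, 0, 0, 0], [0, -0.149, 0, 0, 0, 0], [0, -0.15, 0, 0, 0, 0], [0, -0.15, 0, 0, 0, 0]]

```text
time: 6.15
tool_pos: [398.6, 126.0, 106.0]
tcp_rot: [179.9, 0.0, 105.9]
ft_force: [-0.7, -0.5, 8.6]
finger_gap: 9.2
```

Run:
```python
from plan import *
commit([0,0,.082]);commit([0,-.15,0])
snap('wrist','w3'); snap('top','top3');s=sensors.sense();print(s['tool_pos'],s['finger_gap'],s['ft_force'])
crop('w3',0,0,512,384,1.5,'w3b'); crop('top3',130,95,130,170,3.5,'t3b')
```

```text
cmd [542.8 167.  105.3] [180.    -0.   105.86]
cmd [398.5 126.  105.3] [180.    -0.   105.86]
[398.64040121 126.03368576 105.98531856] 8.97281911909765 [-0.96051115 -0.7690237   8.51644425]
```

View pics/w3b.png

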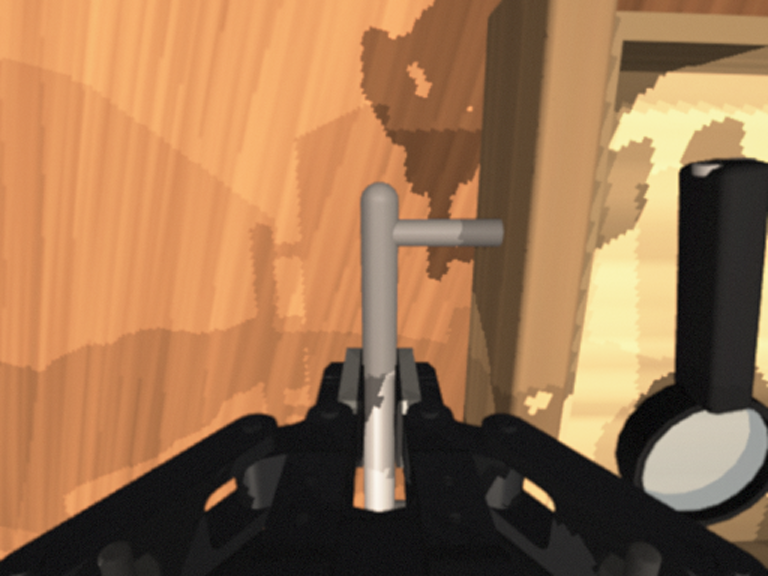

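View pics/t3b.png

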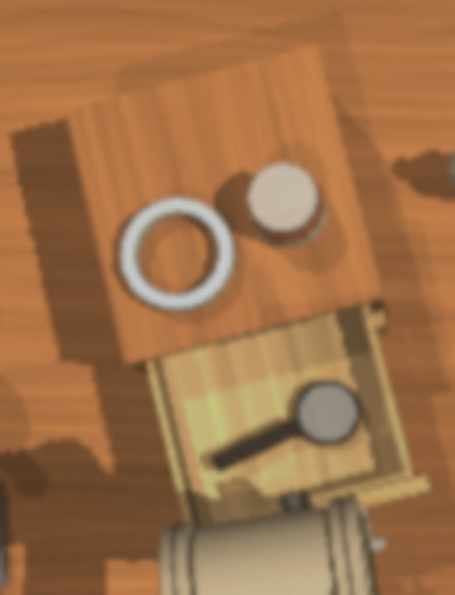

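The drawer is well open and the loupe lies inside, skewed slightly. I'll release the handle and lift clear.

Request:
move_arm:
  rows:
    - [[0, 0, 0, 0, 0, 0], [0, 0, 0, 0, 0, 0], [0, 0, 0, 0, 0, 0], [0, 0, 0, 0, 0, 0]]
  grip: 0.3

```text
time: 6.65
tool_pos: [398.0, 126.0, 104.9]
tcp_rot: [-179.9, -0.0, 105.9]
ft_force: [0.5, -0.4, -0.2]
finger_gap: 25.7
```

Request:
move_arm:
  rows:
    - [[0, 0, -0.008, 0, 0, 0], [0, 0, -0.02, 0, 0, 0], [0, 0, -0.04, 0, 0, 0], [0, 0, -0.065, 0, 0, 0], [0, 0, -0.09, 0, 0, 0], [0, 0.01, -0.11, 0, 0, 0], [0, 0.03, -0.125, 0, 0, 0], [0, 0.05, -0.135, 0, 0, 0], [0, 0.06, -0.14, 0, 0, 0], [0, 0.06, -0.14, 0, 0, 0], [0, 0.06, -0.14, 0, 0, 0]]

```text
time: 7.75
tool_pos: [456.0, 142.4, 245.7]
tcp_rot: [180.0, 0.0, 105.9]
ft_force: [-0.3, 0.7, -0.1]
finger_gap: 25.5
```

Run:
```python
from plan import *
commit([0,0.06,-.14])
snap('wrist','w4'); s=sensors.sense();print(s['time'],s['tool_pos'],s['tcp_rot'],s['finger_gap'],s['ft_force'])
crop('w4',0,0,512,384,1.5,'w4b')
```

```text
cmd [456.2 142.4 245.3] [180.    -0.   105.86]
7.8 [455.67217463 142.32584105 245.32869049] [-1.79972492e+02 -2.51067603e-03  1.05859937e+02] 25.388605559170507 [-1.05195993 -0.69634224 -0.33962756]
```

View pics/w4b.png

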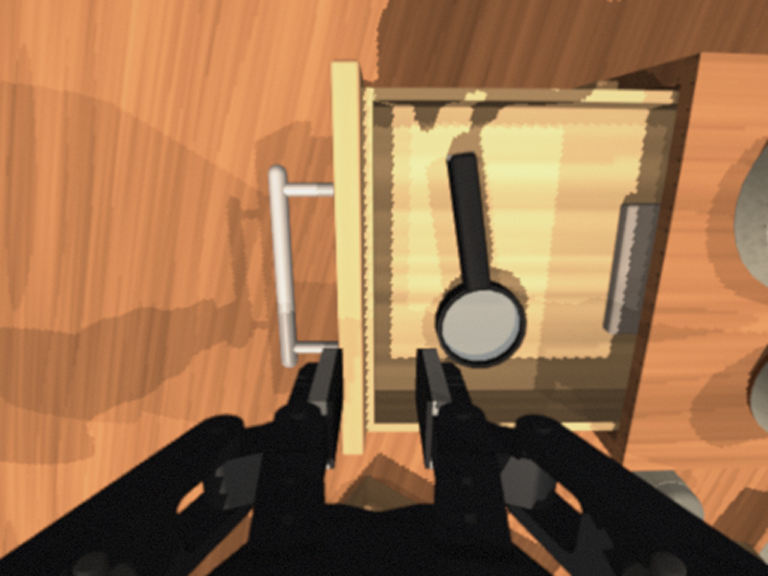

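Run:
```python
from plan import *
snap('top','top4'); snap('scene','sc4')
crop('top4',150,180,100,80,7,'t4b');crop('sc4',250,120,110,90,7,'s4b');crop('w4',270,80,100,175,4,'w4c')
```

```text
(no output)
```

View pics/t4b.png

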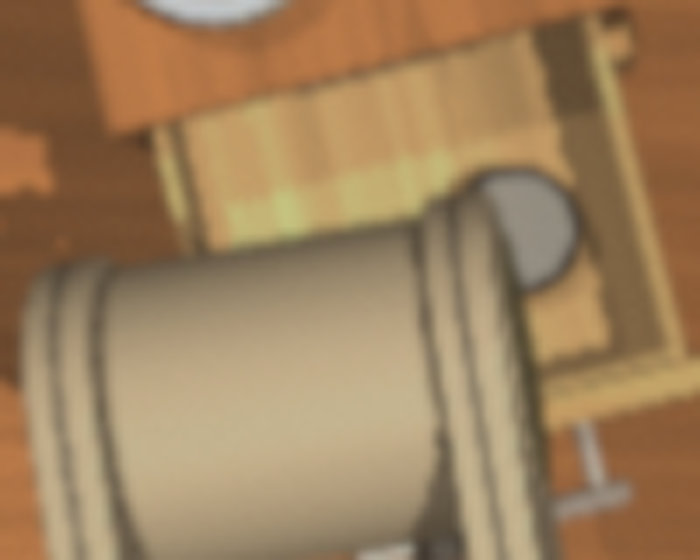

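View pics/s4b.png

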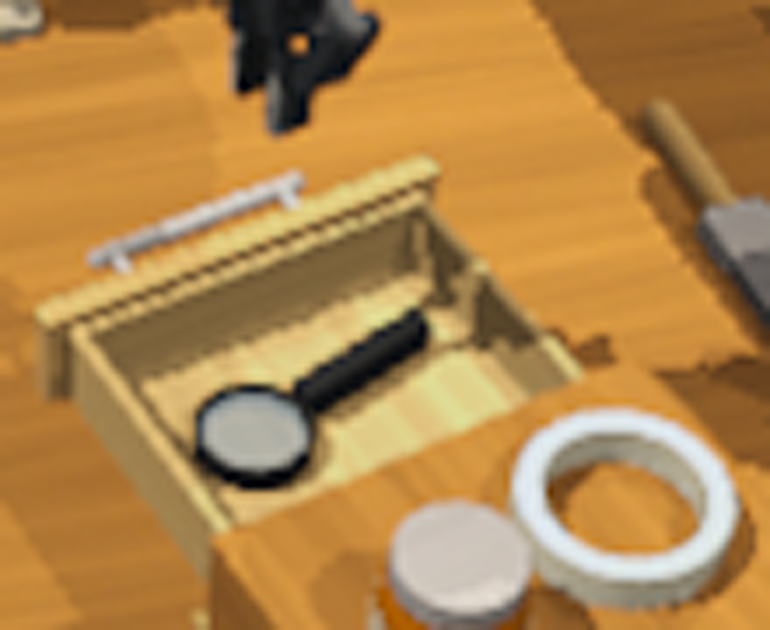

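View pics/w4c.png

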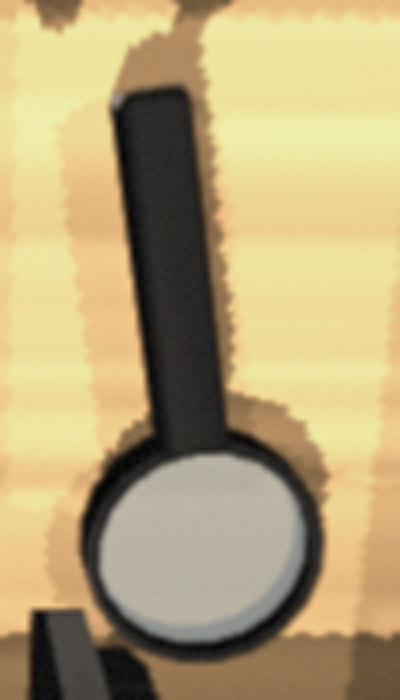

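Run:
```python
from plan import *
w=load('w4');s=load('sc4');t=load('top3');w3=load('w3')
def c(u0,v0,k,x,y): return u0+(x+.5)/k-.5, v0+(y+.5)/k-.5
W=lambda x,y:(w,*c(270,80,4,x,y));S=lambda x,y:(s,*c(250,120,7,x,y));T=lambda x,y:(t,*c(130,95,3.5,x,y))
def show(n,o):
    X,e=tri(o); print(n,X.round(1),np.round(e,1).tolist()); return X
show('lens',[W(201,547),S(256,432),T(327,411)]);show('lens',[W(201,547),S(256,432)])
show('hend',[W(153,95),S(418,318)]); show('hend',[W(153,95),T(218,461)])
l=atz(*W(202,546),98); e=atz(*W(153,92),109); n=atz(*W(192,446),109)
print(l,e,n,np.linalg.norm(l-e)); 
for a,b in((l,e),(n,e)): print('dir',np.degrees(np.arctan2(-(b-a)[0],(b-a)[1])))
```

```text
lens [536.  121.5  97.4] [[1.3, 1.1], [-0.0, 0.3], [-0.3, 0.7]]
lens [534.4 122.1  96.9] [[-0.0, 0.0], [0.0, 0.0]]
hend [484.3 223.1 104.8] [[-1.0, 1.3], [0.4, 0.0]]
hend [490.3 225.2  71.9] [[-0.3, 0.2], [-0.1, -0.1]]
[534.17194869 122.79152135  98.        ] [483.7928276  224.86784951 109.        ] [519.28001557 150.11746944 109.        ] 114.3618494622132
dir 26.268349175402733
dir 25.39568278609605
```

Run:
```python
from plan import *
row([512.5,167.8,165],115.8);row([512.5,167.8,96.5],115.8)
```

```text
row [0.009, 0.0611, 0.0803] [-0.0, -0.0, -9.94]
row [0.009, 0.0611, 0.1488] [-0.0, -0.0, -9.94]
```

Request:
move_arm:
  rows:
    - [[0.001, 0.01, 0, 0, 0, -1.5], [0.003, 0.025, 0.005, 0, 0, -4], [0.005, 0.04, 0.02, 0, 0, -6], [0.008, 0.053, 0.035, 0, 0, -8], [0.009, 0.059, 0.05, 0, 0, -9.5], [0.009, 0.061, 0.062, 0, 0, -10], [0.009, 0.061, 0.069, 0, 0, -10], [0.009, 0.061, 0.07, 0, 0, -10], [0.009, 0.061, 0.07, 0, 0, -10]]
  grip: 0.45

```text
time: 8.8
tool_pos: [512.2, 167.6, 175.5]
tcp_rot: [180.0, 0.0, 115.8]
ft_force: [0.4, 1.4, 0.0]
finger_gap: 38.0
```

Run:
```python
from plan import *
commit([.009,.061,.07],[0,0,-10])
snap('wrist','w5'); s=sensors.sense();print(s['time'],s['tool_pos'],s['tcp_rot'],s['finger_gap'],s['ft_force'])
crop('w5',150,100,240,284,2.6,'w5b')
```

```text
cmd [512.4 167.8 175.3] [180.    -0.   115.86]
8.85 [512.57594366 167.72214264 176.0404022 ] [1.79942847e+02 1.22360636e-02 1.15838306e+02] 38.64247660610686 [0.44203921 0.64104906 0.23554432]
```

View pics/w5b.png

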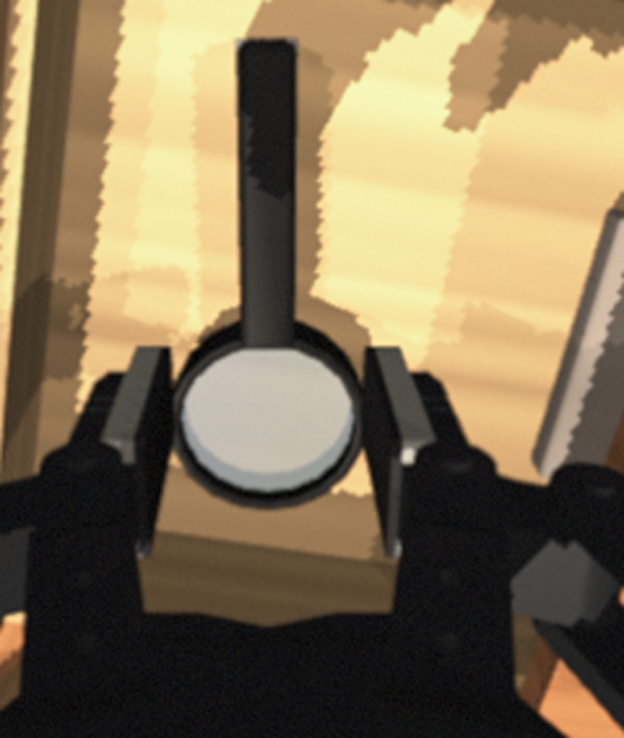

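Run:
```python
from plan import *
w=load('w5')
W=lambda x,y:(w,150+(x+.5)/2.6-.5,100+(y+.5)/2.6-.5)
l=atz(*W(267,416),98);e=atz(*W(267,42),109);print(l,e); d=e-l;print(np.degrees(np.arctan2(-d[0],d[1])),np.linalg.norm(d))
p,R=get(); print(R.inv().apply(l-p),R.inv().apply(e-p))
```

```text
[534.082329   123.30142529  98.        ] [484.65703138 225.62513973 109.        ]
25.7818790460879 114.16655631154123
[-49.4571087    0.10301681  77.292     ] [64.1781868   0.25200504 66.292     ]
```

Aligned: lens 49.5 mm from the grasp and the handle centred between the pads. Descending and closing.

Request:
move_arm:
  rows:
    - [[0, 0, 0.008, 0, 0, 0], [0, 0, 0.02, 0, 0, 0], [0, 0, 0.034, 0, 0, 0], [0, 0, 0.048, 0, 0, 0], [0, 0, 0.06, 0, 0, 0], [0, 0, 0.069, 0, 0, 0], [0, 0, 0.075, 0, 0, 0], [0, 0, 0.078, 0, 0, 0], [0, 0, 0.079, 0, 0, 0], [0, 0, 0.079, 0, 0, 0]]

```text
time: 9.85
tool_pos: [512.7, 167.8, 96.6]
tcp_rot: [180.0, 0.0, 115.9]
ft_force: [-0.1, 0.5, -0.2]
finger_gap: 38.1
```

Request:
move_arm:
  rows:
    - [[0, 0, 0, 0, 0, 0], [0, 0, 0, 0, 0, 0], [0, 0, 0, 0, 0, 0], [0, 0, 0, 0, 0, 0], [0, 0, 0, 0, 0, 0], [0, 0, 0, 0, 0, 0], [0, 0, 0, 0, 0, 0]]
  grip: 0
  newtons: 40

```text
time: 10.55
tool_pos: [513.0, 167.9, 97.0]
tcp_rot: [179.9, 0.0, 115.9]
ft_force: [-0.0, 1.1, 5.1]
finger_gap: 15.4
```

Request:
move_arm:
  rows:
    - [[0, 0, -0.003, 0, 0, 0], [0, 0, -0.008, 0, 0, 0], [0, 0, -0.016, 0, 0, 0], [0, 0, -0.028, 0, 0, 0], [0, 0, -0.042, 0, 0, 0], [0, 0, -0.058, 0, 0, 0], [0, 0, -0.074, 0, 0, 0], [0, 0, -0.09, 0, 0, 0], [0, 0, -0.105, 0, 0, 0], [0, 0, -0.118, 0, 0, 0], [0, 0, -0.127, 0, 0, 0], [0, 0, -0.132, 0, 0, 0], [0, 0, -0.134, 0, 0, 0], [0, 0, -0.134, 0, 0, 0], [0, 0, -0.134, 0, 0, 0]]

```text
time: 12.05
tool_pos: [512.1, 167.7, 229.5]
tcp_rot: [-179.9, -0.0, 115.9]
ft_force: [-0.5, 1.7, -1.1]
finger_gap: 15.1
```

Run:
```python
from plan import *
commit([0,0,.079]);commit([0,0,-.134])
snap('wrist','w6');snap('top','top6');snap('scene','sc6'); s=sensors.sense();print(s['time'],s['tool_pos'],s['tcp_rot'],s['finger_gap'],s['ft_force'],s['wrist_torque'])
crop('w6',150,100,240,284,2.6,'w6b'); crop('top6',280,140,110,110,7,'tp6'); crop('sc6',135,170,100,90,8,'sp6')
```

```text
cmd [512.4 167.8  96.3] [180.    -0.   115.86]
cmd [512.4 167.8 230.3] [180.    -0.   115.86]
12.2 [512.10855454 167.68069557 229.63704253] [-1.79937910e+02 -1.12303449e-02  1.15858907e+02] 15.034752619547064 [-0.06327531  0.32354336 -0.64676436] [-0.01549005  0.03428298 -0.08309583]
```

View pics/w6b.png

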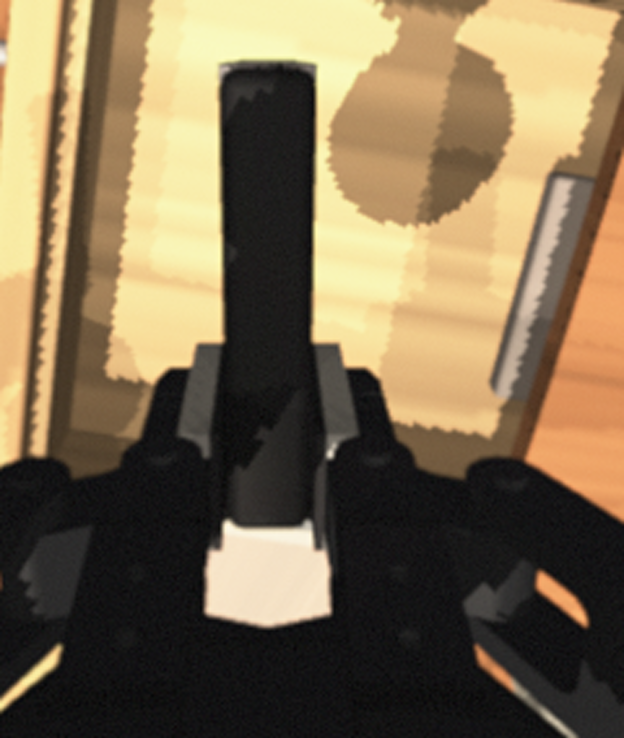

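View pics/tp6.png

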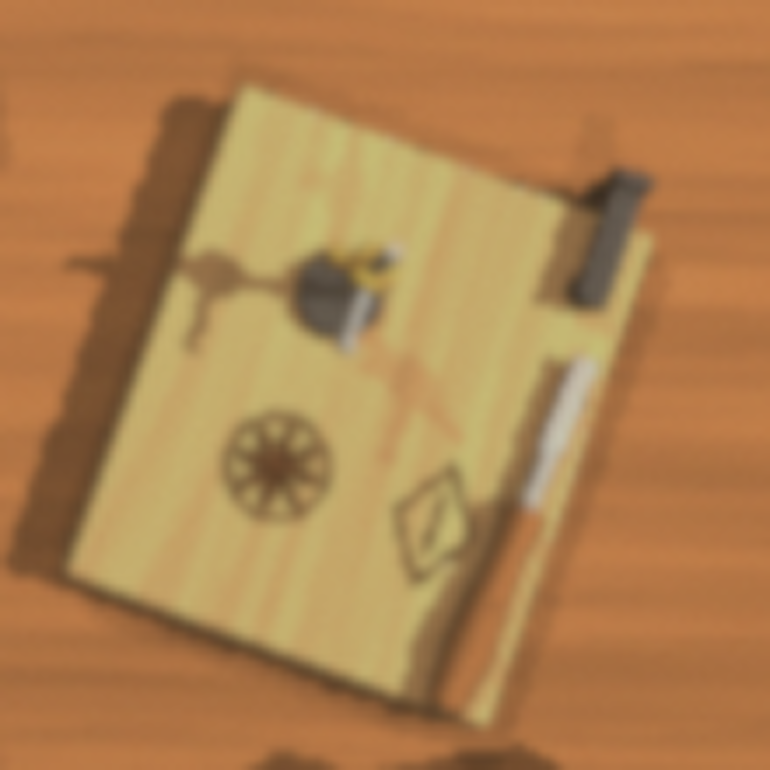

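View pics/sp6.png

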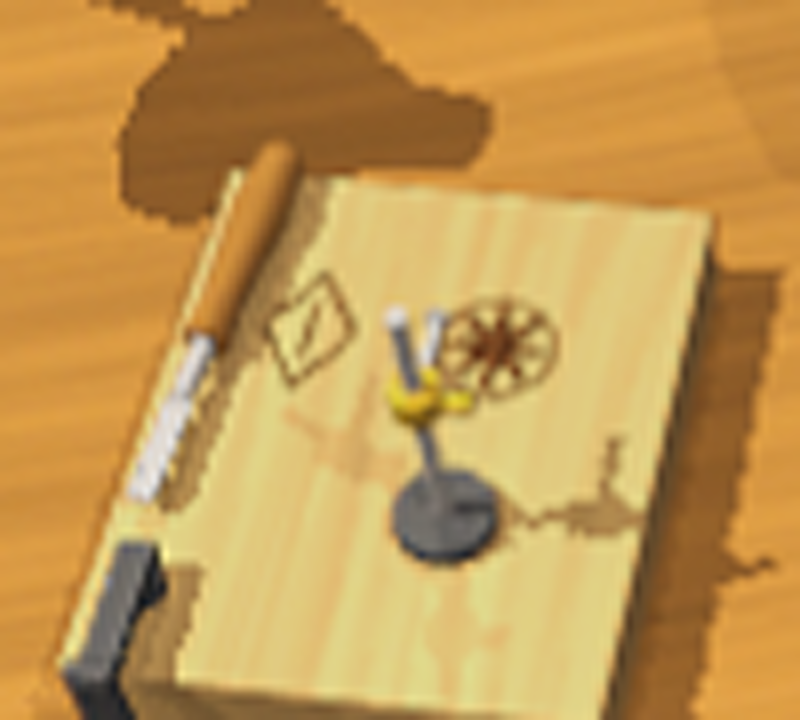

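View pics/sc6.png

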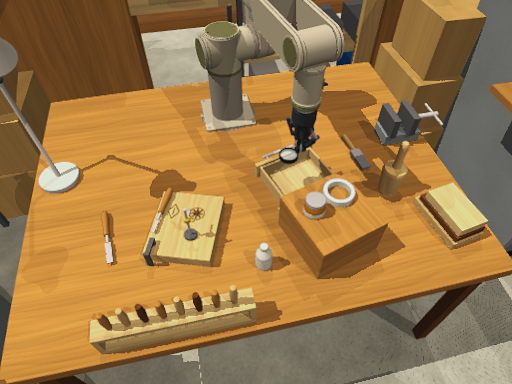

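Run:
```python
from plan import *
row([610,-290,310])
```

```text
row [-0.4545, -0.1118, -0.0797] [0.0, 0.0, 0.0]
```

Request:
move_arm:
  rows:
    - [[-0.005, -0.001, -0.01, 0, 0, 0], [-0.02, -0.005, -0.025, 0, 0, 0], [-0.045, -0.011, -0.04, 0, 0, 0], [-0.075, -0.018, -0.055, 0, 0, 0], [-0.105, -0.026, -0.07, 0, 0, 0], [-0.135, -0.033, -0.08, 0, 0, 0], [-0.165, -0.041, -0.08, 0, 0, 0], [-0.195, -0.048, -0.08, 0, 0, 0], [-0.225, -0.055, -0.08, 0, 0, 0], [-0.255, -0.063, -0.08, 0, 0, 0], [-0.285, -0.07, -0.08, 0, 0, 0], [-0.315, -0.078, -0.08, 0, 0, 0], [-0.345, -0.085, -0.08, 0, 0, 0], [-0.375, -0.092, -0.08, 0, 0, 0], [-0.405, -0.1, -0.08, 0, 0, 0], [-0.43, -0.106, -0.08, 0, 0, 0], [-0.445, -0.11, -0.08, 0, 0, 0], [-0.454, -0.112, -0.08, 0, 0, 0], [-0.454, -0.112, -0.08, 0, 0, 0], [-0.454, -0.112, -0.08, 0, 0, 0]]

```text
time: 14.2
tool_pos: [609.5, -289.6, 310.9]
tcp_rot: [180.0, 0.0, 115.8]
ft_force: [-0.6, 0.8, -1.2]
finger_gap: 15.0
```

Run:
```python
from plan import *
commit([-.454,-.112,-.08])
snap('wrist','w7'); s=sensors.sense();print(s['time'],s['tool_pos'],s['tcp_rot'],s['finger_gap'])
crop('w7',0,0,512,384,1.5,'w7b')
```

```text
cmd [ 609.6 -289.6  310.3] [180.    -0.   115.86]
14.25 [ 609.61066022 -289.12809358  310.87338788] [1.79977432e+02 1.09122995e-02 1.15883939e+02] 14.438262914273132
```

View pics/w7b.png

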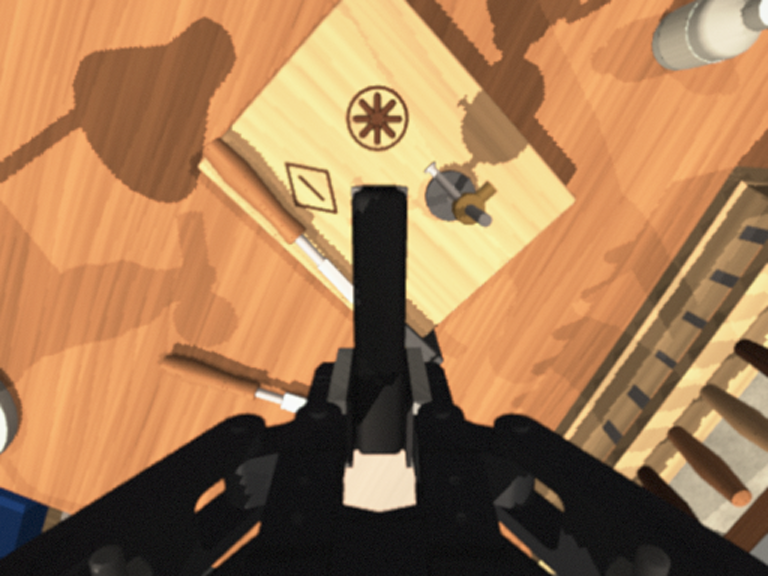

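Request:
move_arm:
  rows:
    - [[0.001, -0.01, 0, 0, 0, 0], [0.004, -0.03, 0, 0, 0, 0], [0.01, -0.055, 0, 0, 0, 0], [0.015, -0.08, 0, 0, 0, 0], [0.018, -0.1, 0, 0, 0, 0], [0.02, -0.11, 0, 0, 0, 0], [0.02, -0.11, 0, 0, 0, 0], [0.02, -0.11, 0, 0, 0, 0], [0.02, -0.11, 0, 0, 0, 0]]

```text
time: 15.15
tool_pos: [502.6, -319.1, 310.2]
tcp_rot: [180.0, -0.0, 115.9]
ft_force: [0.2, -0.3, -0.6]
finger_gap: 15.4
```

Run:
```python
from plan import *
commit([.02,-.11,0])
snap('wrist','w8'); s=sensors.sense();print(s['time'],s['tool_pos'],s['tcp_rot'],s['finger_gap'])
crop('w7',210,40,140,120,5.5,'w7c');crop('w8',270,20,190,150,4,'w8c')
```

```text
cmd [ 501.9 -319.6  310.3] [180.    -0.   115.86]
15.2 [ 502.61681209 -319.1475067   310.10551014] [ 1.79993511e+02 -1.39762296e-02  1.15911020e+02] 15.257177950270474
```

View pics/w7c.png

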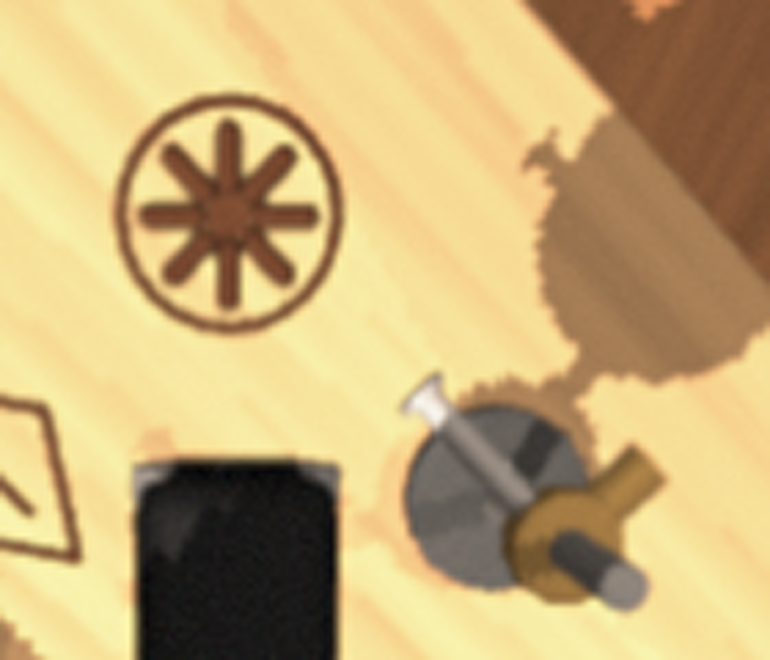

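View pics/w8c.png

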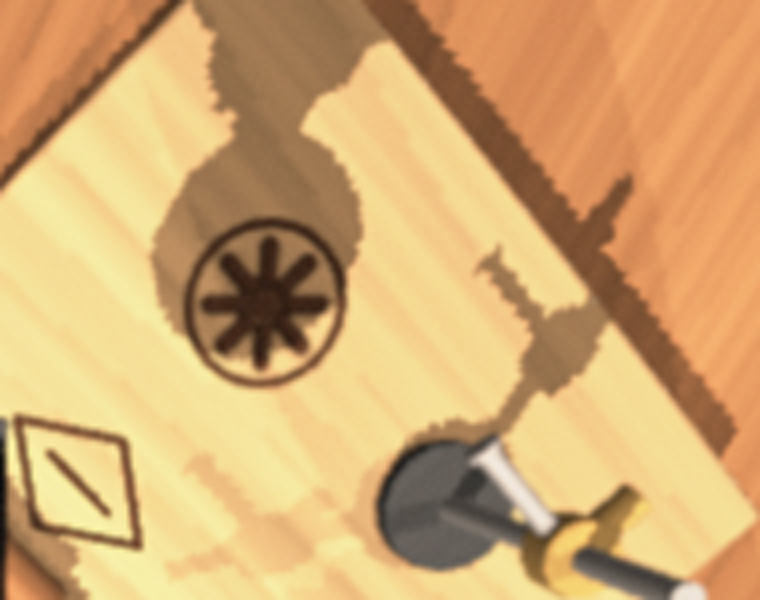

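Run:
```python
from plan import *
a=load('w7');b=load('w8');t=load('top6');s=load('sc6')
def c(d,u0,v0,k): return lambda x,y:(d,u0+(x+.5)/k-.5, v0+(y+.5)/k-.5)
A=c(a,210,40,5.5);B=c(b,270,20,4);T=c(t,280,140,7);S=c(s,135,170,8)
def show(n,o):
    X,e=tri(o); print(n,X.round(1),np.round(e,1).tolist()); return X
show('ros',[A(229,214),B(265,301)]);show('ros4',[A(229,214),B(265,301),T(277,466),S(496,346)])
print([atz(*q,45).round(1) for q in (A(229,214),B(265,301),T(277,466),S(496,346))])
show('tip',[A(422,395),B(485,449)]);show('tip4',[A(422,395),B(485,449),T(348,346),S(437,318)])
show('tipTS',[T(348,346),S(437,318)])
show('rod',[A(627,588),B(690,594)]);show('rod4',[A(627,588),B(690,594),T(394,252),S(396,316)])
show('panel cornerNL',[A(229,214),B(265,301)])
```

```text
ros [ 565.2 -200.6   44.1] [[0.0, -0.2], [-0.0, 0.2]]
ros4 [ 565.6 -201.1   48. ] [[0.1, 0.2], [0.9, 0.7], [-0.3, 0.5], [-0.2, 0.0]]
[array([ 565.3, -200.9,   45. ]), array([ 564.9, -200.5,   45. ]), array([ 567.5, -202.6,   45. ]), array([ 563.3, -200.7,   45. ])]
tip [ 613.5 -218.2  135.6] [[0.0, -0.1], [-0.0, 0.1]]
tip4 [ 614.2 -218.8  136.6] [[0.4, 0.8], [0.6, 1.0], [-0.5, 0.5], [-0.1, 0.0]]
tipTS [ 615.8 -219.2  138.8] [[-0.2, -0.0], [-0.2, -0.0]]
rod [ 650.7 -230.3  186.3] [[0.1, -0.7], [-0.2, 0.6]]
rod4 [ 650.5 -230.6  187.9] [[0.3, -0.2], [0.6, 1.2], [-0.2, 0.4], [-0.0, 0.1]]
panel cornerNL [ 565.2 -200.6   44.1] [[0.0, -0.2], [-0.0, 0.2]]
```

Run:
```python
from plan import *
row([543.7,-156.5,190])
```

```text
row [0.1286, 0.1087, 0.1203] [0.0, 0.0, 0.0]
```

Request:
move_arm:
  rows:
    - [[0.005, 0.004, 0, 0, 0, 0], [0.015, 0.013, 0, 0, 0, 0], [0.035, 0.03, 0, 0, 0, 0], [0.057, 0.048, 0, 0, 0, 0], [0.08, 0.068, 0, 0, 0, 0], [0.1, 0.085, 0.005, 0, 0, 0], [0.117, 0.099, 0.015, 0, 0, 0], [0.126, 0.107, 0.03, 0, 0, 0], [0.1286, 0.1087, 0.048, 0, 0, 0], [0.1286, 0.1087, 0.068, 0, 0, 0], [0.1286, 0.1087, 0.088, 0, 0, 0], [0.1286, 0.1087, 0.104, 0, 0, 0], [0.1286, 0.1087, 0.115, 0, 0, 0], [0.1286, 0.1087, 0.12, 0, 0, 0], [0.1286, 0.1087, 0.12, 0, 0, 0], [0.1286, 0.1087, 0.12, 0, 0, 0]]

```text
time: 16.8
tool_pos: [544.1, -156.7, 191.2]
tcp_rot: [180.0, 0.1, 115.8]
ft_force: [-0.3, 0.2, -0.8]
finger_gap: 15.2
```

Run:
```python
from plan import *
commit([.1286,.1087,.12])
snap('wrist','w9');snap('top','top9');snap('scene','sc9'); s=sensors.sense();print(s['time'],s['tool_pos'],s['tcp_rot'],s['finger_gap'])
crop('top9',280,140,110,110,7,'tp9'); crop('sc9',135,140,110,100,7,'sp9')
```

```text
cmd [ 543.7 -156.5  190.3] [180.    -0.   115.86]
16.95 [ 544.23346531 -156.74716087  191.38874443] [1.79932428e+02 7.52561928e-02 1.15853140e+02] 14.995325244964196
```

View pics/tp9.png

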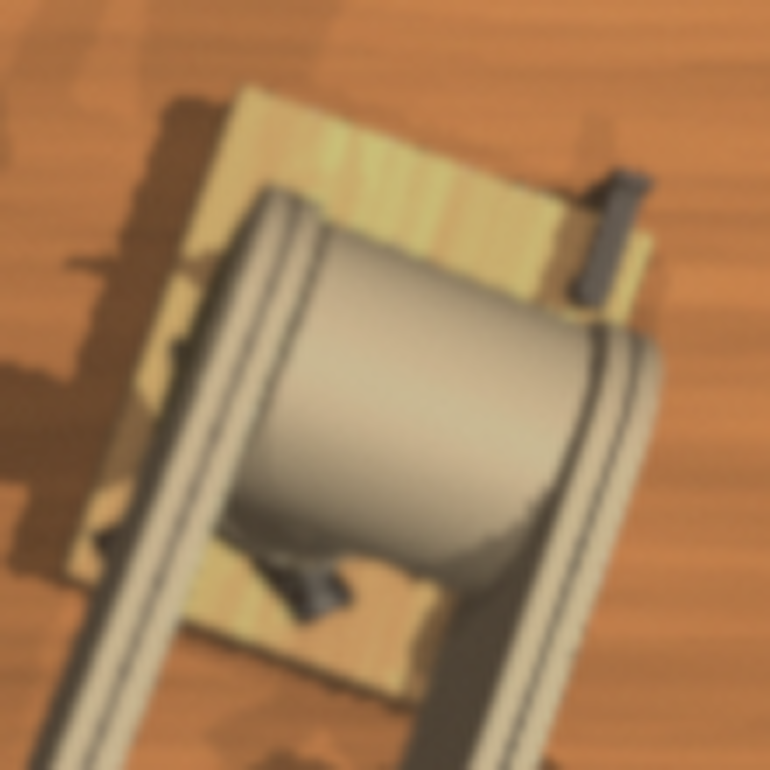

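View pics/sp9.png

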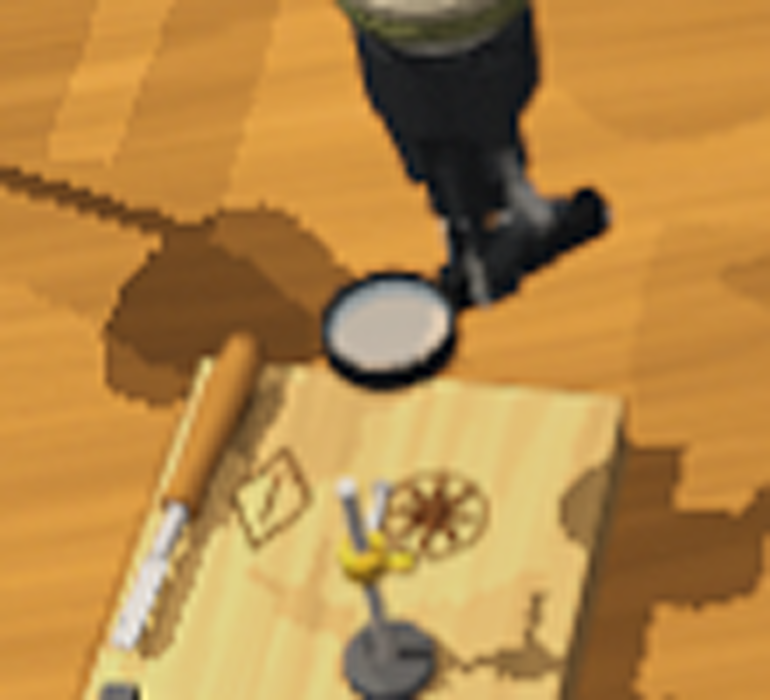

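View pics/w9.png

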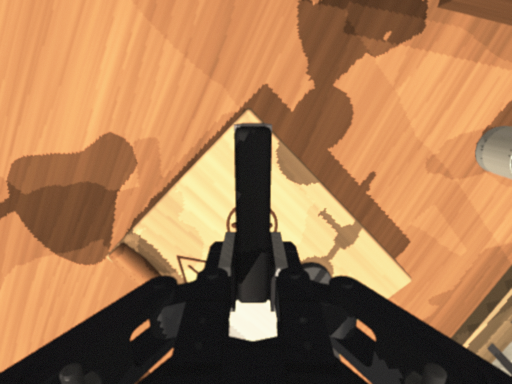

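```bash
python3 - <<'E'
from plan import *
s=load('sc9');w=load('w9');st=sensors.sense()
def c(d,u0,v0,k): return lambda x,y:(d,u0+(x+.5)/k-.5, v0+(y+.5)/k-.5)
S=c(s,135,140,7); print(S(391,327)[1:])
p=st['tool_pos'];R=get()[1]
for dz in (4,0,-4): 
  q=p+R.apply([-49.5,0.1,4-dz-4]); print(q,proj(s,q))
print('plane z for measured px', [atz(*S(391,327),z).round(1) for z in(185,189,191,195)])
# handle end top: loupe coord y=116, z=24 -> above lens centre by 16
for z in (-16,-12,-8): 
  q=p+R.apply([66,0.1,4+z]); print(q,proj(w,q),proj(s,q))
w6=load('w6')
E
python3 - <<'E'
from h import *
crop('w9',210,100,90,120,6,'w9c')
E
```

```text
(190.42857142857144, 186.28571428571428)
[ 565.91171831 -201.24787263  195.38874443] [190.48977072 184.88244281]
[ 565.91171831 -201.24787263  191.38874443] [190.6641878  185.71488472]
[ 565.91171831 -201.24787263  187.38874443] [190.83772029 186.54297257]
plane z for measured px [array([ 562.5, -202.5,  185. ]), array([ 566. , -202.3,  189. ]), array([ 567.7, -202.2,  191. ]), array([ 571.3, -202.1,  195. ])]
[515.53910122 -97.31111567 203.38874443] [251.52216692 122.97378071] [220.77991126 166.32961963]
[515.53910122 -97.31111567 199.38874443] [251.55126407 122.18286953] [220.87154398 167.18226651]
[515.53910122 -97.31111567 195.38874443] [251.57861637 121.43943427] [220.96273004 168.03061499]
```

View pics/w9c.png

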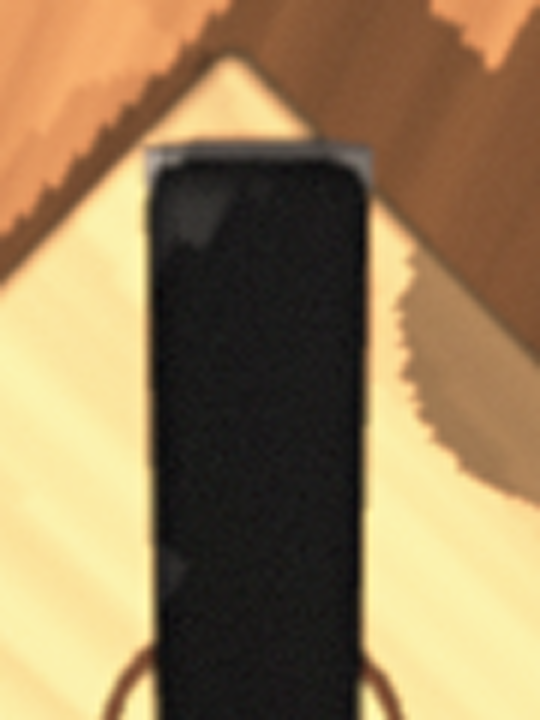

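Request:
move_arm:
  rows:
    - [[0, 0, 0.003, 0, 0, 0], [0, 0, 0.008, 0, 0, 0], [0, 0, 0.015, 0, 0, 0], [0, 0, 0.023, 0, 0, 0], [0, 0, 0.031, 0, 0, 0], [0, 0, 0.038, 0, 0, 0], [0, 0, 0.044, 0, 0, 0], [0, 0, 0.048, 0, 0, 0], [0, 0, 0.05, 0, 0, 0], [0, 0, 0.05, 0, 0, 0], [0, 0, 0.05, 0, 0, 0], [0, 0, 0.05, 0, 0, 0]]

```text
time: 18.15
tool_pos: [543.9, -156.6, 140.8]
tcp_rot: [180.0, 0.0, 115.9]
ft_force: [0.7, 1.0, -1.1]
finger_gap: 15.2
```

Run:
```python
from plan import *
commit([0,0,.05])
snap('wrist','w10');snap('scene','sc10'); s=sensors.sense();print(s['time'],s['tool_pos'],s['tcp_rot'],s['finger_gap'],s['ft_force'],s['qd'].round(2))
crop('sc10',155,150,80,75,10,'sp10');crop('w10',150,90,220,190,3.5,'w10b')
```

```text
cmd [ 543.7 -156.5  140.3] [180.    -0.   115.86]
18.25 [ 543.8984506  -156.55572723  140.68211016] [1.79973069e+02 2.85624748e-02 1.15856907e+02] 15.500104726899751 [ 0.43373005 -0.0897482  -1.3092375 ] [-0.03  0.    0.11 -0.02  0.1  -0.05]
```

View pics/sp10.png

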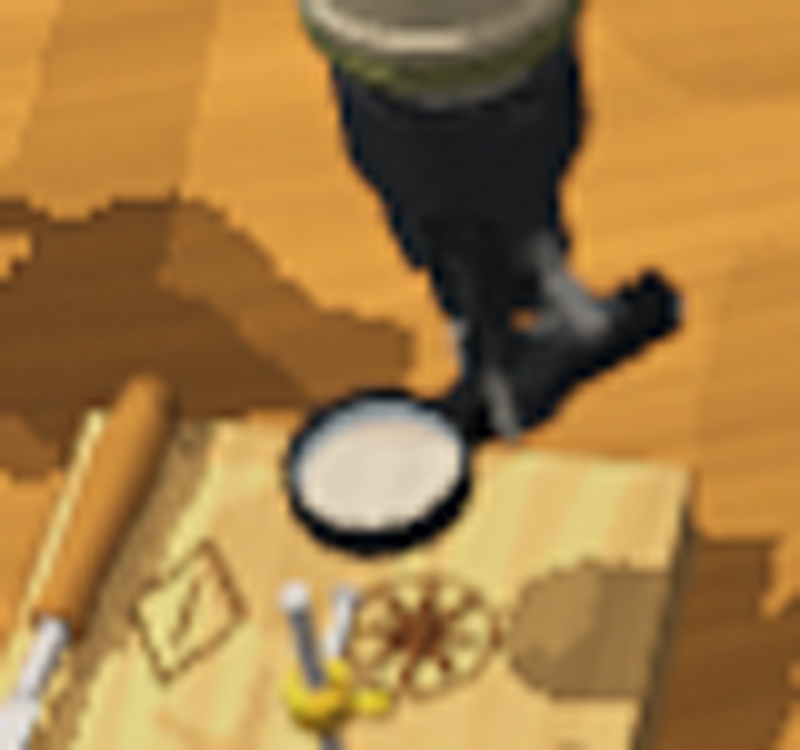

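View pics/w10b.png

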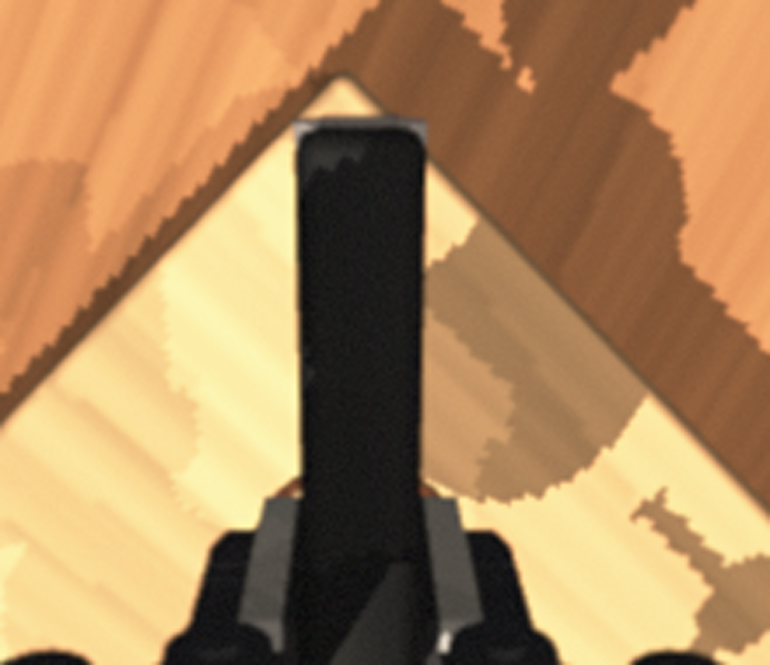

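Run:
```python
from plan import *
from scipy.optimize import minimize_scalar
s=load('sc10')
def S(x,y): return (s,155+(x+.5)/10-.5,150+(y+.5)/10-.5)
def zat(q,xy):
    f=lambda z:np.sum((proj(s,[*xy,z])-np.array(q[1:]))**2); m=minimize_scalar(f,bounds=(20,300),method='bounded');return m.x, (np.array(q[1:])-proj(s,[*xy,m.x])).round(2)
print('lens',zat(S(378.5,470.5),(565.5,-201.1)))
print('tip',zat(S(345,597),(613.6,-218.3)))
print('ros',zat(S(424,632),(565.3,-201)))
s=load('sc9'); print('lens9',zat((s,135+391/7-.43,140+331/7-.43),(565.9,-201.2)))
# model silhouettes: project frame cylinder at predicted pose
s=load('sc10')
for z in(133,136.5,140):
    a=np.linspace(0,6.28,100);P=np.array([proj(s,[565.5+31*np.cos(t),-201.1+31*np.sin(t),z+h]) for t in a for h in(-8,8)])
    P=(P-[155,150]+.5)*10-.5; print(z,P.min(0).round(),P.max(0).round())
```

```text
lens (np.float64(137.1608715281412), array([-0.58,  0.12]))
tip (np.float64(136.2656114324788), array([-0.23,  0.05]))
ros (np.float64(47.45375852554417), array([ 0.5 , -0.11]))
lens9 (np.float64(186.3260065693748), array([-0.47,  0.1 ]))
133 [286. 388.] [485. 568.]
136.5 [284. 381.] [483. 562.]
140 [283. 374.] [482. 555.]
```

Run:
```python
from plan import *
s=load('sc10'); im=s['color'].astype(int)
cx,cy=193,196.5
big=cv2.resize(s['color'][175:220,170:215],None,fx=10,fy=10,interpolation=cv2.INTER_CUBIC).astype(int)
dark=(big.max(2)<90).astype(np.uint8)
# inner disc: non-dark component containing the centre
nd=(1-dark).astype(np.uint8); n,l=cv2.connectedComponents(nd); k=l[215,225]; m=(l==k).astype(np.uint8); print(m.sum())
c=max(cv2.findContours(m,0,cv2.CHAIN_APPROX_NONE)[0],key=cv2.contourArea); print('obs',cv2.fitEllipse(c))
def model(tx,ty,z=136.5,r=26,h=4):
    a=np.linspace(0,6.28,200); R=Rn.from_rotvec([tx,ty,0],degrees=True)
    P=np.array([proj(s,np.array([565.5,-201.1,z])+R.apply([r*np.cos(t),r*np.sin(t),h])) for t in a]); P=(P-[170,175]+.5)*10-.5
    return cv2.fitEllipse(P.astype(np.float32))
for q in((0,0),(5,0),(-5,0),(0,5),(0,-5)): print(q,np.round(np.hstack([*map(np.ravel,model(*q))]),1))
```

```text
168865
obs ((200.71627807617188, 251.55606079101562), (437.5006408691406, 543.953125), 133.18637084960938)
(0, 0) [232.8 213.7 123.8 163.3  78.8]
(5, 0) [231.8 213.9 123.  163.1  71.4]
(-5, 0) [233.8 213.5 123.7 163.3  86.2]
(0, 5) [232.9 214.5 132.3 163.3  78.5]
(0, -5) [232.7 212.9 114.3 163.2  79. ]
```

Run:
```python
from plan import *
s=load('sc10')
big=cv2.resize(s['color'][175:220,170:215],None,fx=10,fy=10,interpolation=cv2.INTER_CUBIC).astype(int)
for th in(110,130,150,165):
    nd=(big.min(2)>th).astype(np.uint8); n,l=cv2.connectedComponents(nd); m=(l==l[215,225]).astype(np.uint8)
    c=max(cv2.findContours(m,0,cv2.CHAIN_APPROX_NONE)[0],key=cv2.contourArea); print(th,m.sum(),np.round(np.hstack([*map(np.ravel,cv2.fitEllipse(c))]),1))
```

```text
110 15484 [227.9 216.3 118.4 164.7  76.6]
130 14515 [228.1 216.8 113.5 161.   76.6]
150 13317 [228.2 217.8 106.4 157.4  77.3]
165 12158 [228.3 218.7 100.  153.   77.8]
```

Run:
```python
from h import *
s=sensors.sense();print(s['time'],s['tool_pos'],s['finger_gap']); print(hand_in())
```

```text
18.25 [ 543.8984506  -156.55572723  140.68211016] 15.500104726899751
the job is handed in; nothing more can be done
None
```

The job is handed in with the loupe held still over the rosette; `hand_in()` reports no verdict, so the checks below are my own measurements.

- **Drawer:** I gripped the top handle and pulled it 150 mm, which with its starting gap puts the drawer about 160 mm out.
- **Loupe:** I gripped it by its handle about 50 mm from the lens, lifted it out and carried it over the panel. It stayed gripped, with the finger gap steady at about 15 mm.
- **Time:** I handed in at 18.25 s of the 56 s limit.

| Check | Result | Allowed |
|---|---|---|
| Lens height against the pointer | about 137 mm, pointer about 136 mm | within 7 mm |
| Lens centring on the rosette | within about 1–3 mm | within 12 mm |
| Tilt from level | about 2–3° at most | 8° |
| Wrist force at the end | only about 1 N, no sign of contact | under 1 N on the panel |

- **Camera disagreement:** The scene camera alone put the lens up to about 3 mm to one side of the rosette, while arm position and wrist camera agreed to about 1 mm. I did not correct for this because both are well inside the limit.
- **Top camera:** The arm blocked its view in the final pose, so the last checks use the scene camera, the wrist camera and the arm's readings.
- **Other things on the bench:** I saw no sign that anything else had moved, but I did not re-measure those objects at the end.

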